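# Put the drill-bit case away in the cupboard's door rack

### The arm

A 6-joint arm with a two-finger parallel gripper is mounted at the origin on the work surface. World frame = base frame: x ahead of the robot, y to its left, z up, the work surface at z = 0. Lengths are in mm, angles in rad, forces in N, time in s.
With the tool pointing down it reaches from about 375 to 825 mm from the base axis. Payload 5.5 kg.
Tool frame: the origin (TCP) lies between the finger pads; the fingertips stand 19 mm ahead of it and the grasp point (between the pads) is the TCP (bot.nose_length is the distance from the TCP to the fingertips, in mm); z points along the fingers, y is the line along which they close (so a half turn about z gives the same grasp; the last joint's range is limited). The gripper opens to 85 mm and grips with 20 to 120 N. Pads are 22 mm wide; open, the fingers measure 114 mm over their backs; the gripper's body (76 mm by 85 mm) begins 54 mm behind the grasp point. The pads swing forward as they close: fully open they stand 13 mm farther back than shut.
Start: joints at [-1.344, 0.314, -0.047, 1.21, 0, 1.571], TCP at [134.913, -584.631, 250.299] pointing down, gripper open.
Joint ranges: [-2.67, 2.67], [-0.69, 1.73], [-1.03, 1.25], [-2.08, 2.16], [-1.42, 1.45], [-3.14, 3.14]. Speed limits (rad/s): [2.39, 2.39, 3.01, 3.14, 3.14, 3.14].

### API

Orientations are given as a unit quaternion [w, x, y, z].
In Python, from bench import monitor, optics, workorder, bot gives the robot as it stands.
- The arm moves only by the tool drive_tool, never from a script. Its argument "moves" is a list of rows, each a list of 7 numbers: the opening, from -1 (shut) to 1 (fully open), then the shift along the tool's x, y, z each as a share of 0.3 m, from -1 to 1, then the turn, a rotation vector about the tool's x, y, z each as a share of 1.5 rad, from -1 to 1. In form: [[fingers, x, y, z, wx, wy, wz], ...]. A call has 1 to 5 rows; each row is the pose to reach, as a shift and turn from the pose commanded when the call began, along the tool's axes at that moment; what a row does not reach only later rows make up. A row lasts 1/12 s, in which the tool goes at most 41.7 mm and 7.16 degrees, less where a joint would pass 70% of its speed; a pose out of reach is approached as far as the arm can. A call with a number of a shift or a turn outside -1 to 1 is refused whole. A call with a gripper value outside its range is refused whole. The fingers move at their own pace and stop on an object; "force" is the grip in N (left out, the last holds). Time passes only in rows, so rows that repeat a pose let the fingers close. It gives the time, the measured TCP pose, the force, the opening and the grip force at its end, in the units of the state.
- monitor.state(): the state, without advancing time (a new reading comes with each control period).
- optics.camera(name): name is "scene" or "top" or "wrist"; returns the picture (384x512x3 uint8, red, green, blue); there is no depth.
- optics.calibration(name): a dict with "intrinsics" (3x3 intrinsics, pixels), "camera_from_world" (4x4, takes a point from world to camera coordinates). Camera axes: x right, y down, z forward; pixel columns grow to the right and rows downward; lengths in mm; the calibration is good to about 2 mm. A picture is of the moment at which its call begins: read the wrist's pose just before it. calibration takes no time and is no camera call; for the wrist camera it gives the pose at the moment of the call.
- workorder.job_done(): hands the job in; it is judged then, once.
The state is a dict: "clock": time; "joints": joint angles; "joint_velocities": joint speeds; "joint_torque": joint torques, N m; "tcp_pos": TCP position; "tool_rot": TCP orientation; "force": force on the tool from outside, world axes, zero at the start; "torque": the same for the moment, N m; "finger_gap": opening from 0.0 (shut) to 1.0 (fully open); "gripper_force": force on a finger pad.
Only numpy, scipy, OpenCV 4.12 (cv2) and the standard library are available. Lean on these libraries where they do the work, as an engineer would, in place of code of your own. Each camera call takes 0.05 s, during which the arm holds its last target. There are 200 camera calls.

### The job

Pull the door of the white bench cupboard wide open by its handle, about square to the cupboard or further, and leave it standing open. Then put the large drill-bit case that stands on the bench away: stand it upright on edge, right down in either free slot of the rack on the inside of the door, and let go. Leave the two small cases standing in their slots, and knock nothing over.

Things in the scene. Friction and masses are not known exactly. Their poses are not given: they have to be found in the camera images.
- cabinet: White painted wooden bench cupboard, fixed to the bench: 300 wide (its y), 170 deep (its x), 290 high, with one door over its open front. Origin: centre of its underside, on the bench. Its front faces its -x (roughly the robot); the hinge is at its +y side; z up.
- door (a joint): Angle of the cupboard door, rad: 0 closed, grows as it opens, max 1.9; starts closed or slightly ajar. Vertical hinge on the front edge at the cupboard's +y side; from above the door opens clockwise, its handle side swinging out to the cupboard's -x. Hinge slightly stiff (0.45 N m): it stays where it is left. Door 297 wide, 17 thick, from 12 to 288 above the bench.
- door_hinge (a point): Point on the hinge line, 288 above the bench (the door's upper edge), in the plane of the door's inner face. Axes turn with the door and equal the cabinet's at joint 0: -y runs along the door from hinge to handle side, +x out of its inner face (the rack's side), -x out of its outer face.
- door_handle (a point): Upright round steel bar pull on the door's outer face, 12 thick, 150 long; its axis is 42 off the face (59 from the inner face's plane) and 265 from the hinge line along the door. This point: on its axis, 262 above the bench, 20 below its top end. Two posts join it to the door 25 and 85 below this point; above the upper post it is free. Axes as point door_hinge.
- slot0 (a point): Slot 0 of the plywood rack on the door's inner side (0 to 3 from the hinge), 58 from the hinge line. Origin: centre of the slot's floor, 152 above the bench, 47 off the door's inner face. 40 wide (its y), 96 deep (its x, square to the door); dividers 45 high, 16 thick; lip 28 high on the side away from the door. Axes as point door_hinge. Holds a small case.
- slot1 (a point): Slot 1 of the plywood rack on the door's inner side (0 to 3 from the hinge), 114 from the hinge line. Origin: centre of the slot's floor, 152 above the bench, 47 off the door's inner face. 40 wide (its y), 96 deep (its x, square to the door); dividers 45 high, 16 thick; lip 28 high on the side away from the door. Axes as point door_hinge. Free.
- slot2 (a point): Slot 2 of the plywood rack on the door's inner side (0 to 3 from the hinge), 170 from the hinge line. Origin: centre of the slot's floor, 152 above the bench, 47 off the door's inner face. 40 wide (its y), 96 deep (its x, square to the door); dividers 45 high, 16 thick; lip 28 high on the side away from the door. Axes as point door_hinge. Holds a small case.
- slot3 (a point): Slot 3 of the plywood rack on the door's inner side (0 to 3 from the hinge), 226 from the hinge line. Origin: centre of the slot's floor, 152 above the bench, 47 off the door's inner face. 40 wide (its y), 96 deep (its x, square to the door); dividers 45 high, 16 thick; lip 28 high on the side away from the door. Axes as point door_hinge. Free.
- case: The case to put away: grey flat hard plastic drill-bit case with a dark seam and a steel latch on top, 80 long (its x), 28 thick (its y), 115 high (its z), about 0.26 kg, standing on edge on the bench to the robot's right. Origin: centre of its underside. Either end may face the door.
- stored_a: Small grey drill-bit case of the same make standing in slot 0: 78 long (x), 24 thick (y), 85 high. Origin: centre of its underside. Rides loose in the rack.
- stored_b: Small grey drill-bit case like stored_a, standing in slot 2. Origin: centre of its underside.
- glue: Bystander: white glue bottle with a black cap, 60 diameter, 170 mm high, standing right of the cupboard. Origin: centre of its underside.
- paint_can: Bystander: steel paint can with a paper label, 106 diameter, 120 mm high, standing on the right of the bench. Origin: centre of its underside.
- jar: Bystander: glass jar with a steel lid, 70 diameter, 90 mm high, standing left of the cupboard. Origin: centre of its underside.
- tape: Bystander: black tape measure, 70 x 34 mm, 62 mm high, standing near the robot. Origin: centre of its underside.
Things that resemble listed ones, but are neither listed nor needed, are in the scene too. Leave any blue or yellow look-alike of the case alone.

How it is judged (in metres and radians):
On the way, in this order (a step that is already met when the one before it is completed fails the run):
1. the door is drawn open by its handle: past 0.5 rad (about 30 degrees) with the gripper at the handle (within 60 mm of its grip point) (value of joint door above 0.5 rad and distance between the grasp point and door_handle below 0.06 m), for 0.05 s.
2. the door stands open past 1.25 rad (about 72 degrees) (value of joint door above 1.25 rad), for 0.2 s.
At the end, for the whole second after the job is handed in: Door still open past 1.2 rad; large case at rest, upright (0.15 rad), on the floor of slot 1 or 3 (underside within 6 mm of it, centre within 10 mm both ways, length along the slot within 0.25 rad); small cases upright (0.2 rad) within 20 mm of the centres of slots 0 and 2 (value of joint door above 1.2 rad and angle between case's own z axis and vertical below 0.15 rad and linear speed of case below 0.02 m/s and ((x of case in the frame of slot1 between -0.01 and 0.01 m and y of case in the frame of slot1 between -0.01 and 0.01 m and z of case in the frame of slot1 between -0.006 and 0.006 m and angle between the x axis of case and the x axis of slot1, either way round below 0.25 rad) or (x of case in the frame of slot3 between -0.01 and 0.01 m and y of case in the frame of slot3 between -0.01 and 0.01 m and z of case in the frame of slot3 between -0.006 and 0.006 m and angle between the x axis of case and the x axis of slot3, either way round below 0.25 rad)) and distance between stored_a and slot0 below 0.02 m and distance between stored_b and slot2 below 0.02 m and angle between each of stored_a, stored_b's own z axis and vertical below 0.2 rad); the robot touches nothing.
It fails at once if the glue is knocked over (angle between glue's own z axis and vertical above 0.5 rad).
It fails at once if the paint can is knocked over (angle between paint_can's own z axis and vertical above 0.5 rad).
It fails at once if the jar is knocked over (angle between jar's own z axis and vertical above 0.5 rad).
It fails at once if the tape is knocked over (angle between tape's own z axis and vertical above 0.5 rad).
It also fails if it takes over 58 s, if anything falls off the work surface, if the arm or the gripper's body presses on something with over 40 N, if the wrist force passes 120 N, or if a joint passes its speed limit or range.

## Working session

There is one attempt and no reset: what is moved stays moved. The work goes in short steps, Python scripts to look and compute and a tool call to move; the robot and the scene stay as the last step left them, time stands still between calls to the robot, and variables do not carry over. Pictures are saved under pics/ and viewed, at most 10 in all, crops included, and the job is handed in when it is done.

Besides the shell and the picture viewer there is one more tool, called after ">>>" as a command line: name --pt "numbers of a row" for each row, then --argument value for the rest. drive_tool: Moves the arm, as the interface text tells. Its arguments: {"type":"object","properties":{"moves":{"type":"array","items":{"type":"array","items":{"type":"number","minimum":-1,"maximum":1}}},"force":{"type":"number"}},"required":["moves"]}

```bash
ls; mkdir -p pics; python3 - <<'E'
from bench import monitor, optics, workorder, bot
import cv2,numpy as np
np.set_printoptions(suppress=True,precision=3)
ims=[]
for n in ("scene","top"):
    im=optics.camera(n); np.save(f"pics/{n}0.npy",im); c=optics.calibration(n); print(n,c)
    cv2.imwrite(f"pics/{n}0.png",cv2.resize(im[:,:,::-1],(800,600),interpolation=cv2.INTER_CUBIC))
print(monitor.state())
E
```

```text
pics
scene {'intrinsics': array([[455.05 ,   0.   , 261.391],
       [  0.   , 455.05 , 191.169],
       [  0.   ,   0.   ,   1.   ]]), 'camera_from_world': array([[   0.048,    0.999,   -0.006,   56.113],
       [   0.95 ,   -0.047,   -0.308, -495.784],
       [  -0.308,    0.009,   -0.951, 2146.658],
       [   0.   ,    0.   ,    0.   ,    1.   ]])}
top {'intrinsics': array([[443.916,   0.   , 249.887],
       [  0.   , 443.916, 192.122],
       [  0.   ,   0.   ,   1.   ]]), 'camera_from_world': array([[   0.018,   -1.   ,   -0.02 ,  -59.833],
       [  -0.994,   -0.016,   -0.11 ,  603.917],
       [   0.11 ,    0.022,   -0.994, 1429.442],
       [   0.   ,    0.   ,    0.   ,    1.   ]])}
{'clock': 0.1, 'joints': array([-1.344,  0.314, -0.048,  1.21 , -0.   ,  1.571]), 'joint_velocities': array([ 0.   , -0.002,  0.004,  0.002,  0.001, -0.001]), 'joint_torque': array([  0.   , -54.077,  34.054,   0.011,   0.   ,   0.   ]), 'tcp_pos': array([ 134.805, -584.152,  249.501]), 'tool_rot': array([-0.001,  0.994,  0.113, -0.   ]), 'force': array([0.463, 0.598, 0.433]), 'torque': array([-0.019, -0.003, -0.031]), 'gripper_force': 0.0, 'finger_gap': 1.001085662947828}
```

View pics/scene0.png

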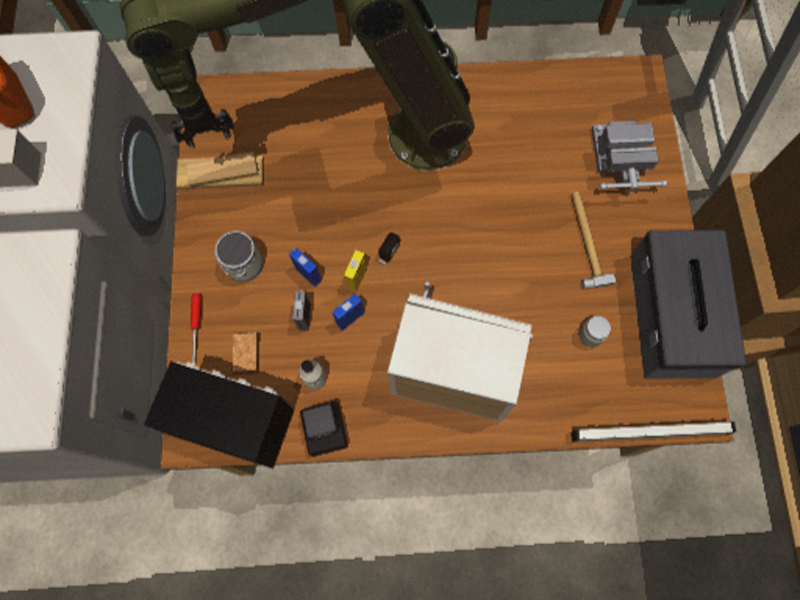

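View pics/top0.png

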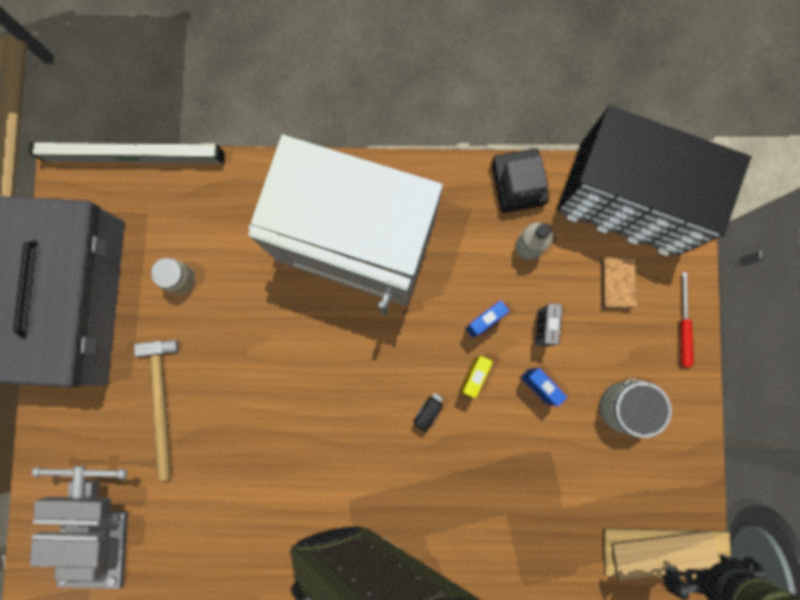

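The scene view shows the cupboard at (460,350), its handle at (427,290) and the grey case at (302,308). In the top view the cupboard top's corners are near (283,137), (441,185), (410,278) and (250,228), the handle is at (385,298), and the grey case is at (548,325). Next I'll enlarge those areas.

```bash
cat > h.py <<'E'
import numpy as np,cv2
from bench import monitor, optics, workorder, bot
from scipy.spatial.transform import Rotation as R
np.set_printoptions(suppress=True,precision=2)
def ray(c,u,v):
    K=c["intrinsics"];T=c["camera_from_world"];Rm=T[:3,:3]
    o=-Rm.T@T[:3,3]; d=Rm.T@np.linalg.solve(K,[u,v,1.]); return o,d
def onz(c,u,v,z):
    o,d=ray(c,u,v); return o+d*(z-o[2])/d[2]
def proj(c,p):
    T=c["camera_from_world"];q=c["intrinsics"]@(T[:3,:3]@np.asarray(p,float)+T[:3,3]); return q[:2]/q[2]
def tool():
    s=monitor.state(); q=s["tool_rot"]; return s["tcp_pos"],R.from_quat(q[[1,2,3,0]]),s
E
python3 - <<'E'
from h import *
im=np.load("pics/top0.npy")[:,:,::-1]
a=cv2.resize(im[80:210,155:290],None,fx=4.2,fy=4.2,interpolation=cv2.INTER_CUBIC)  # 135x130
b=cv2.resize(im[185:235,335:370],None,fx=6,fy=6,interpolation=cv2.INTER_CUBIC)
W=np.zeros((600,790,3),np.uint8);W[:a.shape[0],:a.shape[1]]=a;W[:b.shape[0],570:570+b.shape[1]]=b
s=np.load("pics/scene0.npy")[:,:,::-1]
d=cv2.resize(s[180:215,180:205],None,fx=8,fy=8,interpolation=cv2.INTER_CUBIC);W[310:590,570:770]=d
cv2.imwrite("pics/crop1.png",W)
c=optics.calibration("top")
P=np.array([[283,137],[441,185],[410,278],[250,228]])*.64
for p in P: print(onz(c,*p,290))
print("handle",onz(c,385*.64,293*.64,282))
E
```

```text
[866.74 142.17 290.  ]
[ 782.35 -140.7   290.  ]
[615.81 -88.51 290.  ]
[700.47 194.68 290.  ]
handle [589.81 -45.26 282.  ]
```

View pics/crop1.png

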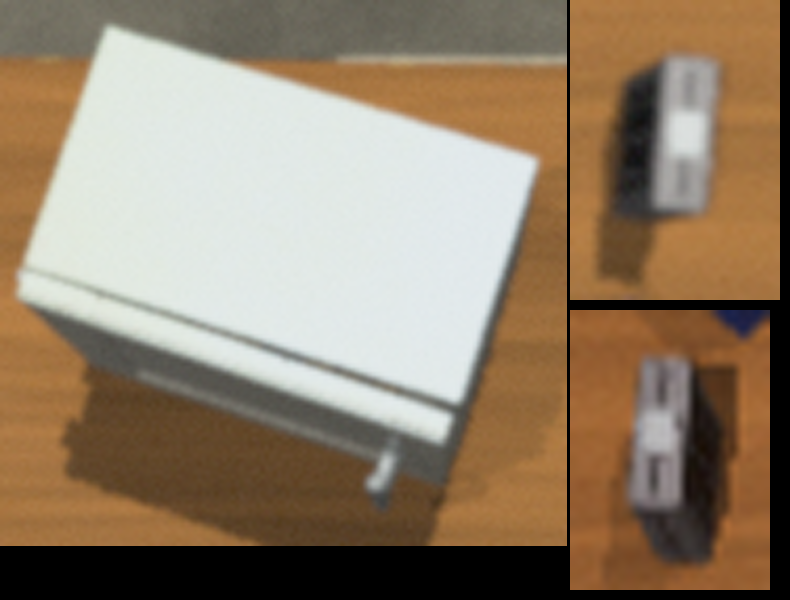

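```bash
python3 - <<'E'
from h import *
c=optics.calibration("top")
f=lambda p,o=(155,80),s=4.2:((p[0]+.5)/s-.5+o[0],(p[1]+.5)/s-.5+o[1])
g=lambda q:((np.array(q)-[155,80])*4.2)
C=[onz(c,*f(p),290)[:2] for p in [(107,27),(538,158),(460,405),(22,268)]]
print(C,[np.linalg.norm(C[i]-C[i-1]) for i in range(4)])
cen=np.mean(C,0); yv=(C[0]-C[1]+C[3]-C[2]); yv/=np.linalg.norm(yv); xv=np.array([yv[1],-yv[0]])
print("cen",cen,"yaw",np.arctan2(xv[1],xv[0]), "xfront-edge yaw",(lambda d:np.arctan2(-d[0],d[1]))(C[3]-C[2]),(lambda d:np.arctan2(-d[0],d[1]))(C[0]-C[1]))
H=cen-85*xv+150*yv; print("hinge~",H)
D=[onz(c,*f(p),288)[:2] for p in [(18,296),(445,443),(458,410)]]; print("door",D)
d=D[0]-D[1]; print("door yaw",np.arctan2(-d[0],d[1]),np.linalg.norm(d))
for a in (0,.05,.1):
    th=np.arctan2(xv[1],xv[0])-a; X=np.array([np.cos(th),np.sin(th)]);Y=np.array([-X[1],X[0]])
    b=H-59*X-265*Y
    print(a,b,[g(proj(c,[*b,z])) for z in (282,262,132)],[g(proj(c,[*(H+p),288])) for p in (-17*X,-17*X-297*Y,-297*Y)])
o=lambda p:onz(c,(p[0]-570+.5)/6-.5+335,(p[1]+.5)/6-.5+185,115)
t=[o(p) for p in [(667,55),(718,60),(704,213),(653,210)]]; print("case top view",t,np.mean(t,0))
s=optics.calibration("scene")
o=lambda p:onz(s,(p[0]-570+.5)/8-.5+180,(p[1]-310+.5)/8-.5+180,115)
t=[o(p) for p in [(643,356),(690,358),(683,508),(630,505)]]; print("case scene",t,np.mean(t,0))
E
```

```text
[array([871.41, 145.21]), array([ 785.65, -141.97]), array([621.02, -93.17]), array([707.45, 195.36])] [np.float64(171.4661788599323), np.float64(299.7126517084505), np.float64(171.7036823674487), np.float64(301.1937017446442)]
cen [746.38  26.36] yaw -0.2906210969105991 xfront-edge yaw -0.29101998824906417 -0.29022023442390443
hinge~ [707.93 194.42]
door [array([689.15, 197.7 ]), array([596.33, -83.85]), array([618.02, -91.94])]
door yaw -0.31846281825458955 296.45269719143846
0 [575.47 -42.56] [array([379.31, 473.42]), array([380.23, 476.72]), array([385.53, 495.79])] [array([ 14.13, 290.63]), array([445.81, 425.8 ]), array([453.71, 401.03])]
0.05 [563.79 -35.64] [array([368.32, 491.13]), array([369.41, 494.15]), array([375.74, 511.58])] [array([ 12.92, 290.22]), array([437.11, 446.88]), array([446.27, 422.48])]
0.1 [552.47 -28.15] [array([356.43, 508.31]), array([357.71, 511.05]), array([365.16, 526.89])] [array([ 11.74, 289.74]), array([427.33, 467.56]), array([437.73, 443.59])]
case top view [array([ 595.67, -363.33,  115.  ]), array([ 593.5 , -389.46,  115.  ]), array([ 514.62, -381.63,  115.  ]), array([ 515.71, -355.65,  115.  ])] [ 554.87 -372.52  115.  ]
case scene [array([ 514.86, -379.92,  115.  ]), array([ 517.16, -355.72,  115.  ]), array([ 597.52, -359.45,  115.  ]), array([ 594.6 , -386.39,  115.  ])] [ 556.03 -370.37  115.  ]
```

The door is about 0.03 rad ajar, the hinge is near (708,194), the handle near (568,-39), and the case near (555,-371) with yaw about -0.085. I'll write a helper that turns a target into row numbers, and start with a small lift and turn.

```bash
cat >> h.py <<'E'
def row(pos,ya,cp=None,cr=None):
    """numbers of a row for TCP at pos, pointing down, tool y at world angle ya"""
    p,r,s=tool(); p=p if cp is None else cp; r=r if cr is None else cr
    T=down(ya); return np.r_[r.inv().apply(np.asarray(pos)-p)/300,(r.inv()*T).as_rotvec()/1.5]
def down(ya):
    y=np.array([np.cos(ya),np.sin(ya),0]);z=np.array([0,0,-1.]);return R.from_matrix(np.c_[np.cross(y,z),y,z])
def show():
    p,r,s=tool();M=r.as_matrix(); print("t",s["clock"],"p",p,"y-ang %.3f"%np.arctan2(M[1,1],M[0,1]),"z",M[:,2],"q",s["joints"],"F",s["force"],"gap %.3f gf %.1f"%(s["finger_gap"],s["gripper_force"]))
H=np.array([707.9,194.4]); CY=-0.29
def door(th):
    a=CY-th; return np.array([np.cos(a),np.sin(a)]),np.array([-np.sin(a),np.cos(a)])
def handle(th):
    X,Y=door(th); return np.r_[H-59*X-265*Y,262]
def slot(i,th):
    X,Y=door(th); return np.r_[H+47*X-(58+56*i)*Y,152]
E
echo
```

>>> drive_tool --pt "-0.18 0 0 -0.13 0 0 -0.08" --pt "-0.18 0 0 -0.26 0 0 -0.16" --pt "-0.18 0 0 -0.4 0 0 -0.24" --pt "-0.18 0 0 -0.43 0 0 -0.3" --pt "-0.18 0 0 -0.43 0 0 -0.3"

```text
clock: 0.52
tcp_pos: [135.2, -586.0, 383.4]
tool_rot: [0.003, 0.943, 0.333, -0.0]
force: [-0.6, 0.4, -0.9]
finger_gap: 0.415
gripper_force: 0.0
```

```bash
python3 - <<'E'
from h import *
show(); print(handle(.03), tool()[1].inv().apply(np.r_[handle(.03)[:2],380]-tool()[0]))
E
```

```text
t 0.5167 p [ 135.24 -586.02  383.37] y-ang -0.891 z [ 0.   -0.01 -1.  ] q [-1.34  0.3   0.23  1.5   0.    1.12] F [-0.56  0.44 -0.91] gap 0.415 gf 0.0
[568.53 -38.59 262.  ] [ 681.13 -153.31    0.58]
```

```bash
python3 - <<'E'
from h import *
p,r,s=tool(); a0=np.arctan2(r.as_matrix()[1,1],r.as_matrix()[0,1])
g=np.r_[handle(.03)[:2],383]; a1=-0.32+np.pi
for k in range(6):
    A=a0+(a1-a0)*k/6; B=a0+(a1-a0)*(k+1)/6
    print(row(p+(g-p)*(k+1)/6,B,p+(g-p)*k/6,down(A)).round(3))
E
```

```text
[ 0.38 -0.09  0.    0.    0.   -0.41]
[ 0.36  0.15  0.    0.    0.   -0.41]
[ 0.2   0.33  0.    0.    0.   -0.41]
[-0.03  0.39  0.    0.    0.   -0.41]
[-0.24  0.3   0.    0.    0.   -0.41]
[-0.37  0.1   0.    0.    0.   -0.41]
```

>>> drive_tool --pt "-0.18 0.08 -0.02 0 0 0 -0.08" --pt "-0.18 0.15 -0.04 0 0 0 -0.16" --pt "-0.18 0.23 -0.05 0 0 0 -0.25" --pt "-0.18 0.3 -0.07 0 0 0 -0.33" --pt "-0.18 0.38 -0.09 0 0 0 -0.41"

```text
clock: 0.93
tcp_pos: [207.0, -490.9, 377.4]
tool_rot: [-0.001, 0.797, 0.603, 0.0]
force: [0.2, 0.2, 0.2]
finger_gap: 0.413
gripper_force: 0.0
```

>>> drive_tool --pt "-0.18 0.07 0.03 0 0 0 -0.08" --pt "-0.18 0.14 0.06 0 0 0 -0.16" --pt "-0.18 0.22 0.09 0 0 0 -0.25" --pt "-0.18 0.29 0.12 0 0 0 -0.33" --pt "-0.18 0.36 0.15 0 0 0 -0.41"

```text
clock: 1.35
tcp_pos: [280.1, -399.2, 377.7]
tool_rot: [-0.001, 0.577, 0.817, 0.0]
force: [0.0, 0.1, 0.2]
finger_gap: 0.415
gripper_force: 0.0
```

>>> drive_tool --pt "-0.18 0.04 0.07 0 0 0 -0.08" --pt "-0.18 0.08 0.13 0 0 0 -0.16" --pt "-0.18 0.12 0.2 0 0 0 -0.25" --pt "-0.18 0.16 0.26 0 0 0 -0.33" --pt "-0.18 0.2 0.33 0 0 0 -0.41"

```text
clock: 1.77
tcp_pos: [353.4, -310.1, 377.7]
tool_rot: [-0.001, 0.303, 0.953, 0.0]
force: [0.6, -0.5, -0.2]
finger_gap: 0.411
gripper_force: 0.0
```

```bash
python3 - <<'E'
from h import *
show()
p,r,s=tool(); a0=np.arctan2(r.as_matrix()[1,1],r.as_matrix()[0,1])
g=np.r_[handle(.03)[:2],383]; a1=-0.32+np.pi
for k in range(3):
    A=a0+(a1-a0)*k/3; B=a0+(a1-a0)*(k+1)/3
    print(row(p+(g-p)*(k+1)/3,B,p+(g-p)*k/3,down(A)).round(3))
E
```

```text
t 1.7667 p [ 353.41 -310.13  377.74] y-ang 0.955 z [-0.  0. -1.] q [-0.72  0.05 -0.08  1.44 -0.   -0.1 ] F [ 0.58 -0.5  -0.24] gap 0.411 gf 0.0
[-0.02  0.38 -0.01  0.    0.   -0.41]
[-0.24  0.3  -0.01  0.    0.   -0.41]
[-0.37  0.1  -0.01  0.    0.   -0.41]
```

>>> drive_tool --pt "-0.18 0 0.08 0 0 0 -0.08" --pt "-0.18 -0.01 0.15 0 0 0 -0.16" --pt "-0.18 -0.01 0.23 0 0 0 -0.25" --pt "-0.18 -0.02 0.31 0 0 0 -0.33" --pt "-0.18 -0.02 0.38 0 0 0 -0.41"

```text
clock: 2.18
tcp_pos: [425.0, -220.8, 377.6]
tool_rot: [-0.001, 0.0, 1.0, 0.001]
force: [0.0, -1.1, 0.1]
finger_gap: 0.404
gripper_force: 0.0
```

>>> drive_tool --pt "-0.18 -0.05 0.06 0 0 0 -0.08" --pt "-0.18 -0.1 0.12 0 0 0 -0.16" --pt "-0.18 -0.14 0.18 0 0 0 -0.25" --pt "-0.18 -0.19 0.24 0 0 0 -0.33" --pt "-0.18 -0.24 0.3 0 0 0 -0.41"

```text
clock: 2.6
tcp_pos: [497.0, -131.4, 377.7]
tool_rot: [-0.001, -0.302, 0.953, 0.001]
force: [1.2, -0.0, 0.2]
finger_gap: 0.413
gripper_force: 0.0
```

>>> drive_tool --pt "-0.18 -0.09 0.02 0 0 0 -0.08" --pt "-0.18 -0.18 0.05 0 0 0 -0.16" --pt "-0.18 -0.27 0.08 0 0 0 -0.25" --pt "-0.18 -0.37 0.1 0 0 0 -0.41" --pt "-0.18 -0.37 0.1 0 0 0 -0.41"

```text
clock: 3.02
tcp_pos: [573.0, -40.6, 376.5]
tool_rot: [-0.0, -0.578, 0.816, 0.001]
force: [-1.1, -0.4, -0.8]
finger_gap: 0.412
gripper_force: 0.0
```

```bash
python3 - <<'E'
from h import *
show(); print(row([*handle(.03)[:2],383],-.32+np.pi))
c=optics.calibration("wrist"); im=optics.camera("wrist"); print(c)
for th in (0,.03,.06):
    h=handle(th); print(th,[proj(c,[*h[:2],z]) for z in (282,262,140)])
cv2.imwrite("pics/w1.png",im[:,:,::-1])
E
```

```text
t 3.0167 p [572.98 -40.65 376.49] y-ang 2.804 z [-0.  0. -1.] q [-0.07  0.25  0.15  1.48  0.   -1.31] F [-1.11 -0.42 -0.84] gap 0.412 gf 0.0
[-0.    0.02 -0.02  0.    0.   -0.01]
{'intrinsics': array([[277.82,   0.  , 260.67],
       [  0.  , 277.82, 192.1 ],
       [  0.  ,   0.  ,   1.  ]]), 'camera_from_world': array([[  -0.94,    0.33,    0.  ,  552.23],
       [   0.32,    0.91,    0.26, -214.14],
       [   0.08,    0.25,   -0.96,  462.01],
       [   0.  ,    0.  ,    0.  ,    1.  ]])}
0 [array([255.74, 198.53]), array([256.04, 192.1 ]), array([257.19, 167.65])]
0.03 [array([265.51, 200.29]), array([265.05, 193.74]), array([263.29, 168.79])]
0.06 [array([275.18, 202.32]), array([273.97, 195.63]), array([269.33, 170.1 ])]
```

View pics/w1.png

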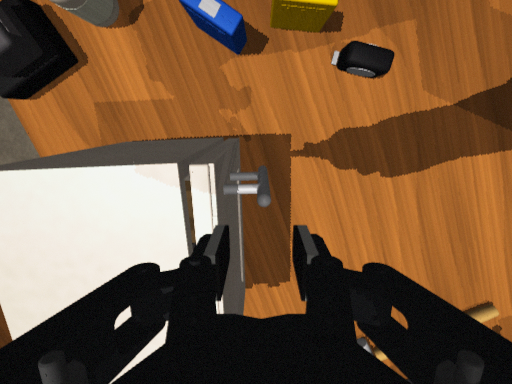

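The bar's top is at (264,200), which matches a door angle of 0.03, and the fingers straddle it. Descend, then close.

>>> drive_tool --pt "-0.18 0 0.016 0 0 0 -0.01" --pt "-0.18 0 0.016 0.1 0 0 -0.01" --pt "-0.18 0 0.016 0.2 0 0 -0.01" --pt "-0.18 0 0.016 0.3 0 0 -0.01" --pt "-0.18 0 0.016 0.38 0 0 -0.01"

```text
clock: 3.48
tcp_pos: [564.3, -43.4, 262.8]
tool_rot: [-0.001, -0.579, 0.815, 0.001]
force: [-0.4, -0.7, 0.4]
finger_gap: 0.411
gripper_force: 0.0
```

>>> drive_tool --force 60 --pt "-1 0 0 0 0 0 0" --pt "-1 0 0 0 0 0 0" --pt "-1 0 0 0 0 0 0" --pt "-1 0 0 0 0 0 0" --pt "-1 0 0 0 0 0 0"

```text
clock: 3.9
tcp_pos: [564.9, -43.4, 264.4]
tool_rot: [-0.002, -0.58, 0.814, 0.001]
force: [-3.1, -1.8, -9.3]
finger_gap: 0.118
gripper_force: 58.5
```

```bash
python3 - <<'E'
from h import *
show(); p,r,s=tool(); a=np.arctan2(r.as_matrix()[1,1],r.as_matrix()[0,1])
d=p[:2]-H; print("r",np.linalg.norm(d)); 
# door angle from the gripper position
th0=-(np.arctan2(d[1],d[0])-np.arctan2(*(handle(0)[:2]-H)[::-1])); print("th",th0)
Z=p[2]
ths=[th0]; P=[p]; 
# steps of 0.1 rad per row, tool turns with door
for k in range(3):
    A=a-.5*k; T0=th0+.5*k; p0=np.r_[handle(T0)[:2],Z]
    for j in range(1,6):
        T=T0+.1*j; print(row(np.r_[handle(T)[:2],Z],A-.1*j,p0,down(A)).round(3))
E
```

```text
t 3.9 p [564.89 -43.4  264.41] y-ang 2.809 z [-0. -0. -1.] q [-0.08  0.25 -0.1   1.22 -0.   -1.31] F [-3.08 -1.8  -9.27] gap 0.118 gf 58.5
r 277.4945091744021
th 0.032371177732575696
[-0.02  0.09  0.    0.    0.    0.07]
[-0.06  0.17  0.    0.    0.    0.13]
[-0.1   0.25  0.    0.    0.    0.2 ]
[-0.14  0.33  0.    0.    0.    0.27]
[-0.2   0.4   0.    0.    0.    0.33]
[-0.02  0.09  0.    0.    0.    0.07]
[-0.06  0.17  0.    0.    0.    0.13]
[-0.1   0.25  0.    0.    0.    0.2 ]
[-0.14  0.33  0.    0.    0.    0.27]
[-0.2   0.4   0.    0.    0.    0.33]
[-0.02  0.09  0.    0.    0.    0.07]
[-0.06  0.17  0.    0.    0.    0.13]
[-0.1   0.25  0.    0.    0.    0.2 ]
[-0.14  0.33  0.    0.    0.    0.27]
[-0.2   0.4   0.    0.    0.    0.33]
```

>>> drive_tool --pt "-1 -0.011 0.044 0 0 0 0.033" --pt "-1 -0.024 0.087 0 0 0 0.067" --pt "-1 -0.039 0.13 0 0 0 0.1" --pt "-1 -0.057 0.171 0 0 0 0.133" --pt "-1 -0.076 0.212 0 0 0 0.167"

```text
clock: 4.32
tcp_pos: [511.6, -1.5, 264.4]
tool_rot: [-0.002, -0.473, 0.881, -0.0]
force: [-2.2, -4.7, -9.3]
finger_gap: 0.114
gripper_force: 59.3
```

```bash
python3 - <<'E'
from h import *
show(); p,r,s=tool(); d=p[:2]-H; print("r",np.linalg.norm(d),"th",-(np.arctan2(d[1],d[0])-np.arctan2(*(handle(0)[:2]-H)[::-1])))
E
```

```text
t 4.3167 p [511.64  -1.53 264.43] y-ang 2.556 z [-0. -0. -1.] q [-0.    0.14 -0.23  1.2  -0.   -0.99] F [-2.16 -4.65 -9.29] gap 0.114 gf 59.3
r 277.31724255516787 th 0.2771824593193055
```

>>> drive_tool --pt "-1 -0.024 0.087 0 0 0 0.067" --pt "-1 -0.057 0.171 0 0 0 0.133" --pt "-1 -0.098 0.252 0 0 0 0.2" --pt "-1 -0.146 0.328 0 0 0 0.267" --pt "-1 -0.202 0.4 0 0 0 0.333"

```text
clock: 4.73
tcp_pos: [442.2, 115.1, 264.4]
tool_rot: [-0.004, -0.239, 0.971, -0.001]
force: [-4.4, -3.3, -8.4]
finger_gap: 0.118
gripper_force: 59.7
```

>>> drive_tool --pt "-1 -0.024 0.087 0 0 0 0.067" --pt "-1 -0.057 0.171 0 0 0 0.133" --pt "-1 -0.098 0.252 0 0 0 0.2" --pt "-1 -0.146 0.328 0 0 0 0.267" --pt "-1 -0.202 0.4 0 0 0 0.333"

```text
clock: 5.15
tcp_pos: [436.4, 251.5, 264.5]
tool_rot: [-0.007, 0.006, 1.0, 0.0]
force: [-17.8, 1.8, 0.1]
finger_gap: 0.118
gripper_force: 60.5
```

>>> drive_tool --pt "-1 -0.011 0.044 0 0 0 0.033" --pt "-1 -0.024 0.087 0 0 0 0.067" --pt "-1 -0.039 0.13 0 0 0 0.1" --pt "-1 -0.057 0.171 0 0 0 0.133" --pt "-1 -0.076 0.212 0 0 0 0.167"

```text
clock: 5.57
tcp_pos: [458.9, 317.2, 264.5]
tool_rot: [-0.009, 0.129, 0.992, 0.002]
force: [-24.5, 9.6, -0.1]
finger_gap: 0.118
gripper_force: 60.6
```

```bash
python3 - <<'E'
from h import *
show(); p,r,s=tool(); d=p[:2]-H; print("r",np.linalg.norm(d),"th",-(np.arctan2(d[1],d[0])-np.arctan2(*(handle(0)[:2]-H)[::-1])))
E
```

```text
t 5.5667 p [458.95 317.21 264.48] y-ang 1.312 z [-0.02  0.01 -1.  ] q [ 0.6   0.24 -0.12  1.23  0.01  0.86] F [-24.47   9.56  -0.11] gap 0.118 gf 60.6
r 277.59708427158125 th -4.763174993331834
```

>>> drive_tool --pt "-0.18 0 0 0 0 0 0" --pt "-0.18 0 0 0 0 0 0" --pt "-0.18 0 0 0 0 0 0" --pt "-0.18 0 0 0 0 0 0"

```text
clock: 5.9
tcp_pos: [467.5, 313.7, 266.2]
tool_rot: [0.001, 0.13, 0.992, 0.001]
force: [-0.7, 0.7, 0.2]
finger_gap: 0.411
gripper_force: 0.0
```

>>> drive_tool --pt "-0.18 0 0 -0.1 0 0 0" --pt "-0.18 0 0 -0.23 0 0 0" --pt "-0.18 0 0 -0.36 0 0 0" --pt "-0.18 0 0 -0.46 0 0 0" --pt "-0.18 0 0 -0.46 0 0 0"

```text
clock: 6.32
tcp_pos: [468.8, 314.2, 411.0]
tool_rot: [0.004, 0.13, 0.991, 0.004]
force: [0.6, -0.6, -0.3]
finger_gap: 0.413
gripper_force: 0.0
```

```bash
python3 - <<'E'
from h import *
show()
# move to above case: yaw 1.312 -> tool y 1.486
p,r,s=tool(); a0=np.arctan2(r.as_matrix()[1,1],r.as_matrix()[0,1])
w=[p,np.array([450,-30,400]),np.array([555,-371,300])]
for t,a,b in ((w[1],1.4,0),(w[2],1.486,1)): 
    x=row(t,a,w[b],down(a0 if b==0 else 1.4)); print(x, np.linalg.norm(t-w[b])/41.7)
im=optics.camera("top"); np.save("pics/top1.npy",im)
E
```

```text
t 6.3167 p [468.82 314.2  410.97] y-ang 1.310 z [ 0.01  0.01 -1.  ] q [ 0.59  0.23  0.2   1.53 -0.    0.85] F [ 0.61 -0.59 -0.33] gap 0.413 gf 0.0
[-0.24 -1.12  0.04  0.    0.   -0.06] 8.270697742214251
[-0.54 -1.06  0.33  0.    0.   -0.06] 8.886048980173392
```

>>> drive_tool --pt "-0.18 -0.024 -0.112 0 0 0 -0.01" --pt "-0.18 -0.048 -0.224 0 0 0 -0.02" --pt "-0.18 -0.072 -0.336 0 0 0 -0.03" --pt "-0.18 -0.096 -0.448 0 0 0 -0.03" --pt "-0.18 -0.12 -0.56 0 0 0 -0.03"

```text
clock: 6.78
tcp_pos: [457.8, 140.2, 402.4]
tool_rot: [-0.0, 0.107, 0.994, -0.0]
force: [0.6, -0.3, 1.1]
finger_gap: 0.411
gripper_force: 0.0
```

>>> drive_tool --pt "-0.18 -0.024 -0.112 0 0 0 -0.01" --pt "-0.18 -0.048 -0.224 0 0 0 -0.02" --pt "-0.18 -0.072 -0.336 0 0 0 -0.03" --pt "-0.18 -0.096 -0.448 0 0 0 -0.03" --pt "-0.18 -0.12 -0.56 0 0 0 -0.03"

```text
clock: 7.2
tcp_pos: [457.0, -31.7, 402.6]
tool_rot: [-0.0, 0.085, 0.996, -0.0]
force: [0.8, 0.5, -0.1]
finger_gap: 0.409
gripper_force: 0.0
```

>>> drive_tool --pt "-0.18 -0.05 -0.11 0.02 0 0 -0.01" --pt "-0.18 -0.1 -0.21 0.05 0 0 -0.02" --pt "-0.18 -0.16 -0.32 0.08 0 0 -0.03" --pt "-0.18 -0.21 -0.43 0.11 0 0 -0.03" --pt "-0.18 -0.27 -0.53 0.14 0 0 -0.03"

```text
clock: 7.62
tcp_pos: [510.0, -202.5, 360.2]
tool_rot: [-0.0, 0.063, 0.998, -0.0]
force: [1.0, 0.1, 0.4]
finger_gap: 0.412
gripper_force: 0.0
```

```bash
python3 - <<'E'
from h import *
show(); print(row([555,-371,280],1.486))
c=optics.calibration("wrist"); im=optics.camera("wrist"); np.save("pics/w2.npy",im)
import pickle; pickle.dump(c,open("pics/w2.pkl","wb"))
a=-0.085;X=np.array([np.cos(a),np.sin(a)]);Y=np.array([-X[1],X[0]])
print([proj(c,[*(np.array([555,-371])+sx*40*X+sy*14*Y),115]).round(1) for sx,sy in((1,1),(1,-1),(-1,-1),(-1,1))])
t=np.load("pics/top1.npy"); 
W=np.zeros((600,800,3),np.uint8)
W[:384,:512]=im[:,:,::-1]
d=cv2.resize(t[70:205,125:270,::-1],None,fx=3.2,fy=3.2,interpolation=cv2.INTER_CUBIC)
W=np.zeros((600,790,3),np.uint8); W[:432,:464]=d; W[:245,464:]=cv2.resize(im[:,:,::-1],(326,245))
cv2.imwrite("pics/c2.png",W)
E
```

```text
t 7.6167 p [ 510.02 -202.46  360.19] y-ang 1.444 z [-0. -0. -1.] q [-0.38  0.2   0.05  1.42 -0.   -0.25] F [1.   0.13 0.38] gap 0.412 gf 0.0
[-0.22 -0.54  0.27 -0.   -0.   -0.03]
[array([159.1, 240.4]), array([139.8, 241.1]), array([130.8, 187.4]), array([151.2, 186.6])]
```

View pics/c2.png

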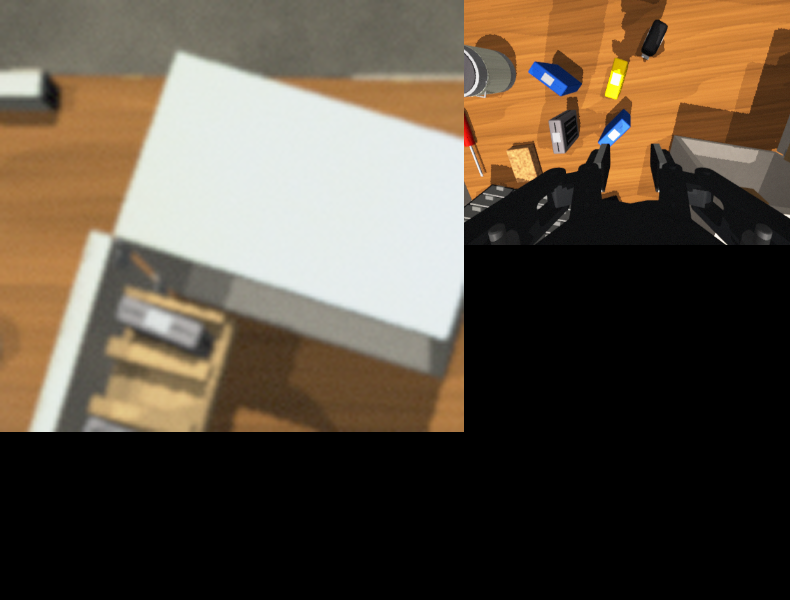

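The picture shows the door near square, with small cases in slots 0 and 2, and the grey case at about (560,132) in the inset, matching the prediction. Go above the case.

>>> drive_tool --pt "-0.1 -0.04 -0.11 0.05 0 0 -0.01" --pt "-0.1 -0.09 -0.22 0.1 0 0 -0.02" --pt "-0.1 -0.13 -0.33 0.15 0 0 -0.03" --pt "-0.1 -0.18 -0.44 0.2 0 0 -0.03" --pt "-0.1 -0.22 -0.54 0.25 0 0 -0.03"

```text
clock: 8.08
tcp_pos: [555.7, -371.2, 284.5]
tool_rot: [-0.0, 0.041, 0.999, 0.0]
force: [0.2, 1.0, 0.2]
finger_gap: 0.455
gripper_force: 0.0
```

>>> drive_tool --pt "-0.1 0 0 0.1 0 0 0" --pt "-0.1 0 0 0.2 0 0 0" --pt "-0.1 0 0 0.2 0 0 0"

```text
clock: 8.33
tcp_pos: [552.2, -367.8, 218.3]
tool_rot: [-0.005, 0.041, 0.999, 0.003]
force: [-1.1, 0.1, -0.8]
finger_gap: 0.45
gripper_force: 0.0
```

```bash
python3 - <<'E'
from h import *
show(); print(row([555,-371,98],1.486))
c=optics.calibration("wrist"); im=optics.camera("wrist"); np.save("pics/w3.npy",im)
a=-0.085;X=np.array([np.cos(a),np.sin(a)]);Y=np.array([-X[1],X[0]])
q=np.array([proj(c,[*(np.array([555,-371])+sx*40*X+sy*14*Y),115]) for sx,sy in((1,1),(1,-1),(-1,-1),(-1,1))]); print(q)
v=cv2.polylines(im[:,:,::-1].copy(),[q.round().astype(int)],True,(0,0,255),1)
u0=int(q[:,0].mean())-100; v0=int(q[:,1].mean())-75
print(u0,v0); cv2.imwrite("pics/w3.png",cv2.resize(v[max(v0,0):v0+150,u0:u0+200],None,fx=4,fy=4,interpolation=cv2.INTER_CUBIC))
E
```

```text
t 8.3333 p [ 552.21 -367.8   218.29] y-ang 1.489 z [-0.01  0.01 -1.  ] q [-0.59  0.46  0.09  1.21 -0.   -0.51] F [-1.07  0.12 -0.82] gap 0.450 gf 0.0
[-0.01 -0.01  0.4   0.   -0.01  0.  ]
[[271.59 245.59]
 [240.15 245.56]
 [238.7  155.6 ]
 [272.92 155.7 ]]
155 125
```

View pics/w3.png

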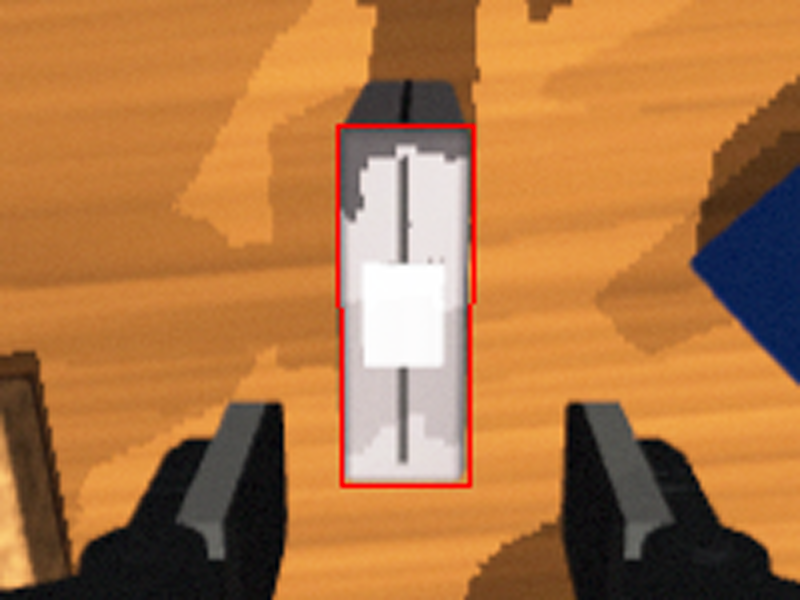

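The predicted outline fits the case top to within about 1 mm, at (240–272, 156–246) in the full image. Descend part way, check, then continue.

>>> drive_tool --pt "-0.1 0 0 0.1 0 0 0" --pt "-0.1 0 0 0.2 0 0 0" --pt "-0.1 0 0 0.2 0 0 0" --pt "-0.1 0 0 0.2 0 0 0"

```text
clock: 8.72
tcp_pos: [555.6, -368.3, 166.9]
tool_rot: [-0.001, 0.04, 0.999, 0.0]
force: [0.6, -0.3, 0.7]
finger_gap: 0.448
gripper_force: 0.0
```

```bash
python3 - <<'E'
from h import *
show(); print(row([555,-371,100],1.486).round(4))
E
```

```text
t 8.7167 p [ 555.6  -368.34  166.92] y-ang 1.491 z [-0.  0. -1.] q [-0.59  0.48  0.    1.1  -0.   -0.51] F [ 0.56 -0.32  0.68] gap 0.448 gf 0.0
[ 0.   -0.01  0.22  0.   -0.    0.  ]
```

>>> drive_tool --pt "-0.1 0.001 -0.008 0.02 0 0 0" --pt "-0.1 0.001 -0.008 0.1 0 0 0" --pt "-0.1 0.001 -0.008 0.18 0 0 0" --pt "-0.1 0.001 -0.008 0.22 0 0 0" --pt "-0.1 0.001 -0.008 0.22 0 0 0"

```text
clock: 9.13
tcp_pos: [554.9, -370.8, 99.0]
tool_rot: [-0.001, 0.04, 0.999, 0.001]
force: [-1.3, -0.1, -0.5]
finger_gap: 0.454
gripper_force: 0.0
```

>>> drive_tool --force 45 --pt "-1 0 0 0 0 0 0" --pt "-1 0 0 0 0 0 0" --pt "-1 0 0 0 0 0 0" --pt "-1 0 0 0 0 0 0" --pt "-1 0 0 0 0 0 0"

```text
clock: 9.55
tcp_pos: [556.3, -371.7, 101.4]
tool_rot: [0.001, 0.04, 0.999, -0.0]
force: [0.3, 0.1, -0.2]
finger_gap: 0.319
gripper_force: 50.1
```

```bash
python3 - <<'E'
from h import *
show()
im=np.load("pics/top1.npy"); c=optics.calibration("top")
# door top outer/inner faces: crop to view later
v=im[:,:,::-1].copy()
for th in (1.48,1.52,1.56):
    X,Y=door(th); q=np.array([proj(c,[*(H+p),288]) for p in (0*X,-17*X,-17*X-297*Y,-297*Y)]); print(th,q.round(1).tolist())
X,Y=door(1.52); q=np.array([proj(c,[*(H+p),288]) for p in (0*X,-17*X,-17*X-297*Y,-297*Y)])
s=5; crop=cv2.resize(v[135:255,110:230],None,fx=s,fy=s,interpolation=cv2.INTER_CUBIC)
pp=lambda P:(((np.array(P)-[110,135]+.5)*s-.5)).round().astype(int)
cv2.polylines(crop,[pp(q)],True,(0,0,255),1)
for i in (1,2,3):
    S=slot(i,1.52)
    zt=197-152 if i!=2 else 85; hx,hy=(48,20) if i!=2 else (39,12)
    Q=[proj(c,[*(S[:2]+a*hx*X+b*hy*Y),S[2]+zt]) for a,b in((1,1),(1,-1),(-1,-1),(-1,1))]
    cv2.polylines(crop,[pp(Q)],True,(255,0,0),1)
cv2.imwrite("pics/c3.png",crop)
E
```

```text
t 9.55 p [ 556.33 -371.67  101.41] y-ang 1.491 z [ 0. -0. -1.] q [-0.59  0.53 -0.08  0.96  0.   -0.51] F [ 0.31  0.11 -0.19] gap 0.319 gf 50.1
1.48 [[160.4, 143.4], [154.4, 142.2], [128.2, 248.0], [134.3, 249.3]]
1.52 [[160.4, 143.4], [154.5, 141.9], [124.0, 246.7], [130.0, 248.3]]
1.56 [[160.4, 143.4], [154.5, 141.7], [119.9, 245.2], [125.9, 247.1]]
```

View pics/c3.png

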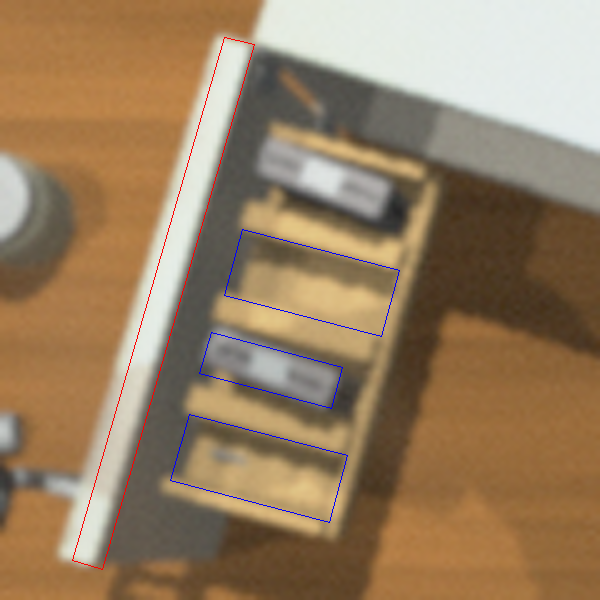

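The picture confirms the model at a door angle of about 1.52: the slot outlines and stored_b match within about 3 mm, and slot 3 spans (170–347, 415–522). The case is gripped, so I'll lift it and carry it over.

```bash
python3 - <<'E'
from h import *
th=1.52; X,Y=door(th); S=slot(3,th); ya=np.arctan2(Y[1],Y[0])+np.pi; print("S",S,"ya",ya, "slot1",slot(1,th))
g=np.r_[S[:2]-1.3*X,345]; p=np.array([556.3,-371.7,345.]); a=1.491
for k in range(3):
    print(row(p+(g-p)*(k+1)/3,a+(ya-a)*(k+1)/3,p+(g-p)*k/3,down(a+(ya-a)*k/3)).round(3))
E
```

```text
S [477.2  202.28 152.  ] ya 2.9023889803846896 slot1 [586.01 175.75 152.  ]
[ 0.14  0.63  0.    0.    0.   -0.31]
[-0.16  0.62  0.    0.    0.   -0.31]
[-0.43  0.48  0.    0.    0.   -0.31]
```

>>> drive_tool --pt "-1 0 0 -0.04 0 0 0" --pt "-1 0 0 -0.15 0 0 0" --pt "-1 0 0 -0.28 0 0 0" --pt "-1 0 0 -0.41 0 0 0" --pt "-1 0 0 -0.54 0 0 0"

```text
clock: 9.97
tcp_pos: [555.2, -371.0, 264.9]
tool_rot: [-0.0, 0.04, 0.999, 0.0]
force: [1.8, -0.8, -3.1]
finger_gap: 0.32
gripper_force: 49.6
```

>>> drive_tool --pt "-1 0 0 -0.1 0 0 0" --pt "-1 0 0 -0.2 0 0 0" --pt "-1 0 0 -0.27 0 0 0" --pt "-1 0 0 -0.27 0 0 0"

```text
clock: 10.3
tcp_pos: [557.1, -372.2, 350.1]
tool_rot: [0.004, 0.04, 0.999, -0.002]
force: [0.4, -1.3, -2.9]
finger_gap: 0.316
gripper_force: 49.7
```

>>> drive_tool --pt "-1 0.02 0.1 0 0 0 -0.06" --pt "-1 0.05 0.22 0 0 0 -0.12" --pt "-1 0.08 0.35 0 0 0 -0.18" --pt "-1 0.11 0.48 0 0 0 -0.24" --pt "-1 0.14 0.6 0 0 0 -0.31"

```text
clock: 10.72
tcp_pos: [526.8, -186.4, 341.8]
tool_rot: [-0.001, -0.193, 0.981, 0.001]
force: [0.7, 0.4, -3.5]
finger_gap: 0.321
gripper_force: 49.6
```

>>> drive_tool --pt "-1 -0.03 0.12 0 0 0 -0.06" --pt "-1 -0.06 0.25 0 0 0 -0.12" --pt "-1 -0.1 0.38 0 0 0 -0.18" --pt "-1 -0.13 0.5 0 0 0 -0.24" --pt "-1 -0.16 0.6 0 0 0 -0.31"

```text
clock: 11.13
tcp_pos: [503.3, -1.3, 342.2]
tool_rot: [-0.001, -0.415, 0.91, 0.001]
force: [0.7, 0.4, -3.1]
finger_gap: 0.324
gripper_force: 49.6
```

```bash
python3 - <<'E'
from h import *
show(); X,Y=door(1.52); S=slot(3,1.52); print(row(np.r_[S[:2]+60*X,345],2.902), row(np.r_[S[:2]-1.3*X,345],2.902))
E
```

```text
t 11.1333 p [503.35  -1.34 342.22] y-ang 2.426 z [-0.  0. -1.] q [-0.    0.11 -0.09  1.37  0.   -0.86] F [ 0.72  0.43 -3.13] gap 0.324 gf 49.6
[-0.28  0.42 -0.01  0.   -0.   -0.32] [-0.46  0.51 -0.01  0.   -0.   -0.32]
```

Stop 60 mm short of the slot and look with both cameras.

>>> drive_tool --pt "-1 -0.06 0.1 0 0 0 -0.07" --pt "-1 -0.13 0.2 0 0 0 -0.14" --pt "-1 -0.2 0.3 0 0 0 -0.21" --pt "-1 -0.25 0.38 0 0 0 -0.28" --pt "-1 -0.28 0.42 0 0 0 -0.32"

```text
clock: 11.55
tcp_pos: [463.7, 145.2, 342.1]
tool_rot: [-0.001, -0.62, 0.784, 0.001]
force: [0.4, 0.1, -3.7]
finger_gap: 0.32
gripper_force: 49.6
```

>>> drive_tool --pt "-1 0 0 0 0 0 0" --pt "-1 0 0 0 0 0 0"

```text
clock: 11.72
tcp_pos: [465.0, 142.9, 342.3]
tool_rot: [-0.001, -0.618, 0.787, 0.0]
force: [0.7, -0.3, -2.5]
finger_gap: 0.316
gripper_force: 49.6
```

```bash
python3 - <<'E'
from h import *
show(); X,Y=door(1.52); S=slot(3,1.52); print(row(np.r_[S[:2]-1.3*X,345],2.902))
ct=optics.calibration("top"); cs=optics.calibration("scene")
W=np.zeros((600,800,3),np.uint8)
for n,c,x0,y0,w,h,ox in (("top",ct,110,135,110,135,0),("scene",cs,235,160,110,135,400)):
    im=optics.camera(n)[:,:,::-1]; s=3.6
    crop=cv2.resize(im[y0:y0+h,x0:x0+w],None,fx=s,fy=s,interpolation=cv2.INTER_CUBIC)
    pp=lambda P:(((np.array(P)-[x0,y0]+.5)*s-.5)).round().astype(int)
    cv2.polylines(crop,[pp([proj(c,[*(H+p),288]) for p in (0*X,-17*X,-17*X-297*Y,-297*Y)])],True,(0,0,255),1)
    for i in (1,2,3):
        q=slot(i,1.52); zt,hx,hy=(45,48,20) if i!=2 else (85,39,12)
        cv2.polylines(crop,[pp([proj(c,[*(q[:2]+a*hx*X+b*hy*Y),q[2]+zt]) for a,b in((1,1),(1,-1),(-1,-1),(-1,1))])],True,(255,0,0),1)
    W[:crop.shape[0],ox:ox+crop.shape[1]]=crop
cv2.imwrite("pics/c4.png",W)
E
```

```text
t 11.7167 p [464.99 142.9  342.32] y-ang 2.902 z [-0. -0. -1.] q [ 0.3   0.08 -0.13  1.37 -0.   -1.03] F [ 0.7  -0.3  -2.45] gap 0.316 gf 49.6
[-0.21  0.01 -0.01  0.   -0.   -0.  ]
```

View pics/c4.png

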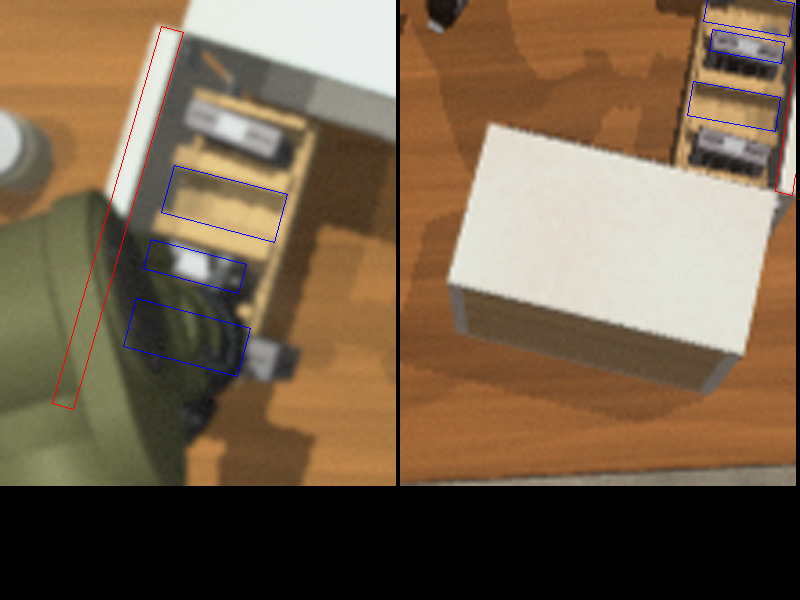

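Both views show the model outlines on the rack: slot 1 fits in the top view at (162–287, 165–242) and in the scene view at (688–780, 82–130). Move over slot 3, let it settle, and start down.

>>> drive_tool --pt "-1 -0.07 0.002 0 0 0 0" --pt "-1 -0.14 0.004 0 0 0 0" --pt "-1 -0.19 0.005 0 0 0 0" --pt "-1 -0.205 0.006 0 0 0 0" --pt "-1 -0.205 0.006 0 0 0 0"

```text
clock: 12.23
tcp_pos: [479.0, 202.8, 342.8]
tool_rot: [-0.0, -0.617, 0.787, -0.0]
force: [-0.5, -0.5, -3.6]
finger_gap: 0.319
gripper_force: 49.6
```

>>> drive_tool --pt "-1 0 0 0 0 0 0" --pt "-1 0 0 0.05 0 0 0" --pt "-1 0 0 0.08 0 0 0" --pt "-1 0 0 0.08 0 0 0" --pt "-1 0 0 0.08 0 0 0"

```text
clock: 12.65
tcp_pos: [478.1, 201.9, 318.8]
tool_rot: [-0.001, -0.617, 0.787, 0.0]
force: [-0.3, 0.9, -2.1]
finger_gap: 0.322
gripper_force: 49.4
```

```bash
python3 - <<'E'
from h import *
show(); X,Y=door(1.52); S=slot(3,1.52); print(row(np.r_[S[:2]-1.3*X,255],2.902).round(4))
c=optics.calibration("wrist"); im=optics.camera("wrist")[:,:,::-1].copy()
for i in (2,3):
    for zt,hx,hy,col in ((45,48,20,(255,0,0)),(28,48,20,(0,0,255))):
        q=slot(i,1.52); cv2.polylines(im,[np.array([proj(c,[*(q[:2]+a*hx*X+b*hy*Y),q[2]+zt]) for a,b in((1,1),(1,-1),(-1,-1),(-1,1))]).round().astype(int)],True,col,1)
cv2.imwrite("pics/w4.png",cv2.resize(im,(800,600),interpolation=cv2.INTER_CUBIC))
E
```

```text
t 12.65 p [478.12 201.87 318.81] y-ang 2.900 z [-0. -0. -1.] q [ 0.4   0.14 -0.11  1.32 -0.   -0.93] F [-0.27  0.91 -2.05] gap 0.322 gf 49.4
[-0.01  0.    0.21  0.   -0.   -0.  ]
```

View pics/w4.png

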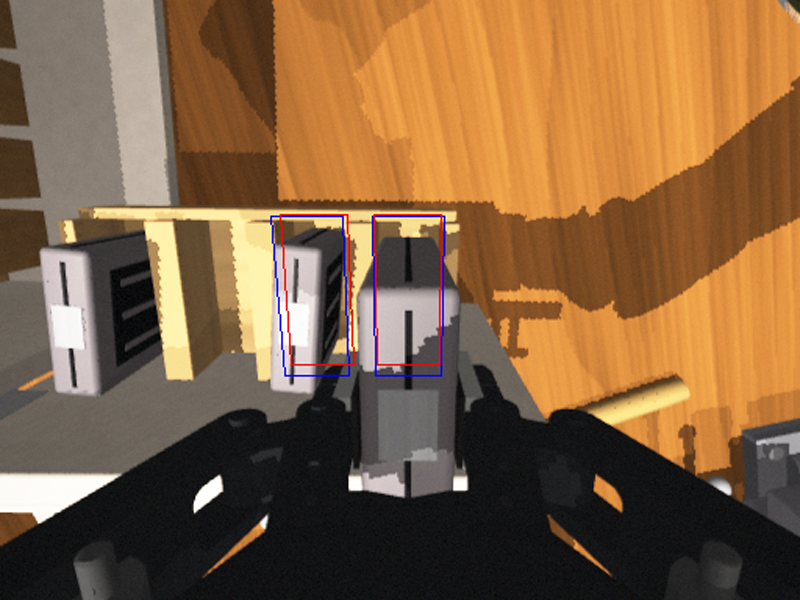

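The picture shows the held case above slot 3, with dividers 0/1 and 1/2 ending at row 380, at columns 165–192 and 258 onward. I'll check those columns numerically.

```bash
python3 - <<'E'
from h import *
show(); X,Y=door(1.52); c=optics.calibration("wrist"); k=800/512
for d in (22,38,78,94,134,150,190,206,246,254,262):
    f=lambda x,z:((proj(c,[*(H+x*X-d*Y),z])+.5)*k-.5).round(0)
    print(d,"door side",f(0,197),"lip side z180",f(95,180),f(95,197))
im=optics.camera("wrist")[:,:,::-1]
hsv=cv2.cvtColor(im,cv2.COLOR_BGR2HSV)
for r in (239,241,142,144): print(r,[(int((x+.5)*k),hsv[r,x].tolist()) for x in range(88,190,3)] if r==241 else "")
E
```

```text
t 12.7 p [478.51 202.15 319.43] y-ang 2.900 z [-0. -0. -1.] q [ 0.4   0.14 -0.11  1.32 -0.   -0.93] F [-0.57 -0.45 -2.41] gap 0.321 gf 49.4
22 door side [ 77. 373.] lip side z180 [ 66. 214.] [ 43. 216.]
38 door side [103. 373.] lip side z180 [ 93. 214.] [ 71. 216.]
78 door side [168. 373.] lip side z180 [160. 214.] [143. 216.]
94 door side [194. 373.] lip side z180 [187. 214.] [172. 216.]
134 door side [259. 373.] lip side z180 [254. 213.] [244. 216.]
150 door side [285. 373.] lip side z180 [281. 213.] [272. 216.]
190 door side [350. 372.] lip side z180 [348. 213.] [344. 215.]
206 door side [376. 372.] lip side z180 [375. 213.] [373. 215.]
246 door side [441. 372.] lip side z180 [442. 213.] [445. 215.]
254 door side [454. 372.] lip side z180 [456. 213.] [459. 215.]
262 door side [467. 372.] lip side z180 [469. 213.] [473. 215.]
239 
241 [(138, [15, 40, 116]), (142, [14, 37, 116]), (147, [18, 29, 114]), (152, [13, 40, 114]), (157, [15, 36, 113]), (161, [17, 37, 110]), (166, [16, 39, 111]), (171, [21, 108, 241]), (175, [20, 109, 240]), (180, [19, 117, 231]), (185, [20, 111, 239]), (189, [19, 118, 234]), (194, [17, 118, 177]), (199, [18, 41, 111]), (203, [13, 43, 113]), (208, [13, 35, 116]), (213, [18, 42, 110]), (217, [12, 41, 112]), (222, [18, 34, 112]), (227, [14, 38, 115]), (232, [15, 36, 114]), (236, [16, 42, 114]), (241, [16, 38, 113]), (246, [17, 36, 114]), (250, [13, 31, 116]), (255, [15, 40, 114]), (260, [21, 107, 246]), (264, [23, 102, 250]), (269, [19, 119, 237]), (274, [176, 17, 210]), (278, [178, 14, 222]), (283, [0, 14, 220]), (288, [0, 13, 223]), (292, [30, 5, 48])]
142 
144
```

The predicted divider 0/1 columns, 168–194, match the observed 169–194. Lower the case into the slot.

>>> drive_tool --pt "-1 -0.008 0.002 0 0 0 0" --pt "-1 -0.008 0.002 0.05 0 0 0" --pt "-1 -0.008 0.002 0.1 0 0 0" --pt "-1 -0.008 0.002 0.14 0 0 0" --pt "-1 -0.008 0.002 0.14 0 0 0"

```text
clock: 13.17
tcp_pos: [477.6, 204.9, 275.4]
tool_rot: [-0.002, -0.617, 0.787, 0.0]
force: [-0.2, -0.4, -4.2]
finger_gap: 0.321
gripper_force: 49.4
```

```bash
python3 - <<'E'
from h import *
show(); X,Y=door(1.52); S=slot(3,1.52); print(row(np.r_[S[:2]-2.5*X,254.5],2.902).round(4),"%.4f"%row(np.r_[S[:2]-2.5*X,254.5],2.902)[0])
E
```

```text
t 13.1667 p [477.63 204.91 275.4 ] y-ang 2.901 z [-0. -0. -1.] q [ 0.41  0.16 -0.19  1.23  0.   -0.93] F [-0.15 -0.43 -4.17] gap 0.321 gf 49.4
[ 0.   -0.    0.07  0.   -0.   -0.  ] 0.0004
```

No contact so far. Lower the last 20 mm slowly.

>>> drive_tool --pt "-1 0 0 0.03 0 0 0" --pt "-1 0 0 0.05 0 0 0" --pt "-1 0 0 0.065 0 0 0" --pt "-1 0 0 0.068 0 0 0" --pt "-1 0 0 0.068 0 0 0"

```text
clock: 13.58
tcp_pos: [478.6, 205.2, 256.8]
tool_rot: [-0.0, -0.617, 0.787, 0.0]
force: [0.6, -0.6, -3.4]
finger_gap: 0.323
gripper_force: 49.5
```

```bash
python3 -c "
from h import *
show()"
```

```text
t 13.5833 p [478.62 205.18 256.81] y-ang 2.901 z [-0. -0. -1.] q [ 0.4   0.16 -0.23  1.18  0.   -0.93] F [ 0.64 -0.62 -3.4 ] gap 0.323 gf 49.5
```

>>> drive_tool --pt "-1 0 0 0.006 0 0 0" --pt "-1 0 0 0.01 0 0 0" --pt "-1 0 0 0.01 0 0 0"

```text
clock: 13.83
tcp_pos: [478.8, 205.2, 253.9]
tool_rot: [0.0, -0.617, 0.787, -0.0]
force: [-0.4, 0.2, -3.2]
finger_gap: 0.321
gripper_force: 49.5
```

>>> drive_tool --pt "-0.25 0 0 0 0 0 0" --pt "-0.2 0 0 0 0 0 0" --pt "-0.15 0 0 0 0 0 0" --pt "-0.15 0 0 0 0 0 0" --pt "-0.15 0 0 0 0 0 0"

```text
clock: 14.25
tcp_pos: [478.9, 205.3, 254.2]
tool_rot: [0.0, -0.617, 0.787, -0.0]
force: [-0.4, 0.8, -0.2]
finger_gap: 0.426
gripper_force: 0.0
```

>>> drive_tool --pt "-0.15 0 0 -0.05 0 0 0" --pt "-0.15 0 0 -0.15 0 0 0" --pt "-0.15 0 0 -0.25 0 0 0" --pt "-0.15 0 0 -0.35 0 0 0" --pt "-0.15 0 0 -0.45 0 0 0"

```text
clock: 14.67
tcp_pos: [478.5, 205.1, 390.5]
tool_rot: [0.0, -0.617, 0.787, -0.0]
force: [0.4, 0.1, -0.3]
finger_gap: 0.424
gripper_force: 0.0
```

>>> drive_tool --pt "-0.15 0.12 0 0 0 0 0" --pt "-0.15 0.24 0 0 0 0 0" --pt "-0.15 0.36 0 0 0 0 0" --pt "-0.15 0.48 0 0 0 0 0" --pt "-0.15 0.48 0 0 0 0 0"

```text
clock: 15.08
tcp_pos: [442.9, 60.9, 389.7]
tool_rot: [-0.0, -0.615, 0.788, -0.001]
force: [0.0, 0.1, 0.7]
finger_gap: 0.427
gripper_force: 0.0
```

```bash
python3 - <<'E'
from h import *
show(); X,Y=door(1.52); W=np.zeros((600,800,3),np.uint8)
for n,x0,y0,w,h,ox,s in (("top",110,135,110,135,0,3.6),("scene",300,170,60,60,400,6)):
    c=optics.calibration(n); im=optics.camera(n)[:,:,::-1]
    crop=cv2.resize(im[y0:y0+h,x0:x0+w],None,fx=s,fy=s,interpolation=cv2.INTER_CUBIC)
    pp=lambda P:(((np.array(P)-[x0,y0]+.5)*s-.5)).round().astype(int)
    cv2.polylines(crop,[pp([proj(c,[*(H+p),288]) for p in (0*X,-17*X,-17*X-297*Y,-297*Y)])],True,(0,0,255),1)
    q=slot(3,1.52)
    cv2.polylines(crop,[pp([proj(c,[*(q[:2]+a*40*X+b*14*Y),267]) for a,b in((1,1),(1,-1),(-1,-1),(-1,1))])],True,(255,0,0),1)
    crop=crop[:600,:800-ox];W[:crop.shape[0],ox:ox+crop.shape[1]]=crop
cv2.imwrite("pics/c5.png",W)
E
```

```text
t 15.0833 p [442.9   60.87 389.68] y-ang 2.896 z [ 0. -0. -1.] q [ 0.14  0.   -0.1   1.47 -0.   -1.19] F [0.03 0.07 0.73] gap 0.427 gf 0.0
```

View pics/c5.png

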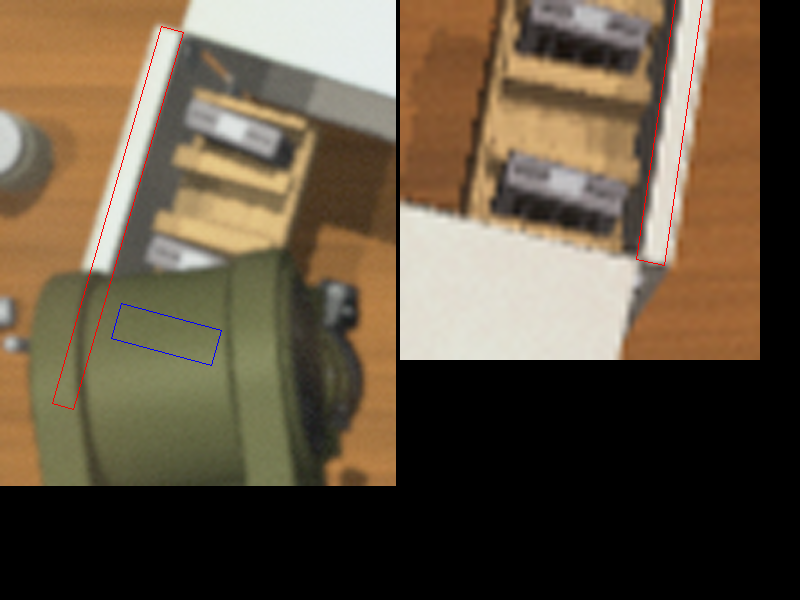

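The picture shows the small cases still in place, but the arm hides slot 3. I'll back off further and check the case numerically.

>>> drive_tool --pt "-0.15 0.12 0 0 0 0 0" --pt "-0.15 0.24 0 0 0 0 0" --pt "-0.15 0.36 0 0 0 0 0" --pt "-0.15 0.48 0 0 0 0 0" --pt "-0.15 0.6 0 0 0 0 0"

```text
clock: 15.6
tcp_pos: [401.6, -109.9, 389.0]
tool_rot: [0.0, -0.618, 0.786, -0.0]
force: [0.4, -0.3, 0.3]
finger_gap: 0.429
gripper_force: 0.0
```

>>> drive_tool --pt "-0.15 0.12 0 0 0 0 0" --pt "-0.15 0.24 0 0 0 0 0" --pt "-0.15 0.24 0 0 0 0 0" --pt "-0.15 0.24 0 0 0 0 0"

```text
clock: 15.93
tcp_pos: [384.6, -180.2, 388.7]
tool_rot: [0.0, -0.616, 0.788, 0.0]
force: [0.5, 0.9, 1.0]
finger_gap: 0.427
gripper_force: 0.0
```

```bash
python3 - <<'E'
from h import *
show(); X,Y=door(1.52)
for n in ("top","scene"):
    c=optics.calibration(n); im=optics.camera(n)[:,:,::-1].copy(); np.save(f"pics/end_{n}.npy",im)
    hsv=cv2.cvtColor(im,cv2.COLOR_BGR2HSV); S=hsv[...,1]
    for i,z in ((0,237),(2,237),(3,267)):
        q=slot(i,1.52); roi=np.zeros(im.shape[:2],np.uint8)
        cv2.fillPoly(roi,[np.array([proj(c,[*(q[:2]+a*47*X+b*26*Y),z]) for a,b in((1,1),(1,-1),(-1,-1),(-1,1))]).round().astype(int)],1)
        m=((S<70)&(hsv[...,2]>105)&(roi>0)).astype(np.uint8)
        k,lab,st,ce=cv2.connectedComponentsWithStats(m); 
        if k<2: print(n,i,"none"); continue
        b=1+st[1:,4].argmax(); pts=np.argwhere(lab==b)[:,::-1]
        w=np.array([onz(c,*p,z)[:2] for p in pts]); (cx,cy),(l1,l2),ang=cv2.minAreaRect(w.astype(np.float32))
        d=np.array([cx,cy])-q[:2]; print(n,i,"area",st[b,4],"off x %.1f y %.1f"%(d@X,d@Y),"size",l1,l2,"ang",ang, "slot ang",np.degrees(np.arctan2(X[1],X[0])),"mean off",(w.mean(0)-q[:2])@X,(w.mean(0)-q[:2])@Y)
E
```

```text
t 15.9333 p [ 384.59 -180.23  388.69] y-ang 2.898 z [-0.  0. -1.] q [-0.44 -0.04 -0.15  1.47  0.   -1.77] F [0.47 0.94 1.  ] gap 0.427 gf 0.0
top 0 area 236 off x -2.6 y 2.8 size 79.8986587524414 27.026037216186523 ang 68.58865356445312 slot ang -103.705360918679 mean off -1.5121138086054722 2.394112830035061
top 2 area 266 off x -1.1 y 1.8 size 78.58055114746094 28.513916015625 ang 72.64791870117188 slot ang -103.705360918679 mean off -0.7423027094427815 2.1513051045610356
top 3 area 330 off x -3.9 y 1.9 size 81.73999786376953 33.748390197753906 ang 74.78910064697266 slot ang -103.705360918679 mean off -3.897963245176059 0.899036577965959
scene 0 area 111 off x -2.3 y 1.9 size 74.8262710571289 21.9591121673584 ang 70.29646301269531 slot ang -103.705360918679 mean off -2.3375171156544603 1.8912760303846499
scene 2 area 101 off x -1.3 y 1.5 size 75.35354614257812 22.128053665161133 ang 72.0112075805664 slot ang -103.705360918679 mean off -0.9016776584720703 1.6034555614460497
scene 3 area 121 off x -4.1 y 1.6 size 77.04580688476562 25.328182220458984 ang 76.8220443725586 slot ang -103.705360918679 mean off -3.973792697365199 1.806215882281577
```

Both views agree: the case top is at seated height, off the slot centre by about -4 mm along the slot and +2 mm across it. The small cases are also in place, so I'm handing in.

```bash
python3 -c "
from bench import workorder
print(workorder.job_done())"
```

```text
the job is handed in; nothing more can be done
None
```

I opened the door to about 1.52 rad (87°) by its handle and left the large case standing in slot 3, with both small cases in their slots. The job is handed in; no verdict came back, but my last camera check put everything within tolerance.

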